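# Feed a vial rack through a spring gate

### The arm

A 7-joint arm with a two-finger parallel gripper is mounted at the origin on a cart in front of the work surface, level with it; the furniture and walls round the work are solid. World frame = base frame: x ahead of the robot, y to its left, z up, the work surface at z = 0. Lengths are in m, angles in rad, forces in N, time in s.
With the tool pointing down it reaches from about 0.4 to 0.85 m from the base axis. Payload 4.5 kg.
Tool frame: the origin (TCP) lies on the centre line of the jaws, within the pads' length; the fingertips stand 8 mm ahead of it and the grasp point (between the pads) lies 11 mm behind it; z points along the fingers, x is the direction in which the jaws open and shut, and the axes are right-handed (so a half turn about z gives the same grasp; the last joint's range is limited). The gripper opens to 88 mm and grips with 3 to 60 N. Pads are 18 mm wide; open, the fingers measure 123 mm over their backs; the gripper's body (75 mm by 187 mm) begins 45 mm behind the grasp point.
Start: joints at [1.154, 0.689, -0.195, 1.565, 0.157, 0.902, -0.215], TCP at [0.272, -0.563, 0.247] pointing down, gripper open.
Joint ranges: [-3.01, 3.01], [-0.46, 2.08], [-1.47, 1.51], [0.13, 2.56], [-1, 4.14], [0.04, 2.09], [-2.66, 2.66]. Speed limits (rad/s): [2.57, 2.57, 3.14, 3.14, 3.14, 3.14, 3.14].

### API

Orientations are given as a unit quaternion [x, y, z, w].
In Python, from plant import r gives the robot as it stands.
- The arm moves only by the shell command python3 -m pendant 'ROWS' [FORCE]. ROWS is JSON, a list of rows, each a list of 3 entries, a list of its own where there are three numbers: the turn, a rotation vector about the tool's x, y, z in rad, then the shift along the tool's x, y, z in m, then the opening, from 0 (shut) to 1 (fully open). In form: [[[wx, wy, wz], [tx, ty, tz], claw], ...]. A call has 1 to 10 rows; each row is the pose to reach, as a shift and turn from the pose commanded when the call began, along the tool's axes at that moment; what a row does not reach only later rows make up. A row lasts 1/10 s, in which the tool goes at most 50 mm and 8.59 degrees, less where a joint would pass 70% of its speed; a pose out of reach is approached as far as the arm can. A call with a gripper value outside its range is refused whole. The fingers move at their own pace and stop on an object; FORCE is the grip in N (left out, the last holds). Time passes only in rows, so rows that repeat a pose let the fingers close. It gives the time, the measured TCP pose, the force and the opening at its end, in the units of the state.
- r.get_state(): the state, without advancing time (a new reading comes with each control period).
- r.snapshot(name): name is "scene" or "top" or "wrist"; returns a dict with "image" (400x640x3 uint8, red, green, blue), "mtx" (3x3 intrinsics, pixels), "dist" ([k1, k2, p1, p2, k3] as OpenCV has them; the pictures are not rectified), "R" (3x3) and "t" (3): a world point X has camera coordinates R X + t; the wrist camera has in their place "T_tool_cam" (4x4, takes a point from camera to tool coordinates, whose origin is the TCP and whose axes are the tool frame's). Camera axes: x right, y down, z forward; pixel columns grow to the right and rows downward; lengths in m; the calibration is good to about 2 mm. A picture is of the moment at which its call begins: read the wrist's pose just before it. There is no depth.
- r.finish_job(): hands the job in, once; it reports no verdict.
The state is a dict: "clock": time; "q": joint angles; "qd": joint speeds; "joint_torque": joint torques, N m; "tool_pos": TCP position; "eef_rot": TCP orientation; "contact_force": force on the tool from outside, world axes, zero at the start; "moment": the same for the moment, N m; "opening": opening from 0.0 (shut) to 1.0 (fully open).
Only numpy, scipy, OpenCV 4.12 (cv2) and the standard library are available. Lean on these libraries where they do the work, as an engineer would, in place of code of your own. Each camera call takes 0.05 s, during which the arm holds its last target. There are 200 camera calls.

### The job

Feed the rack of vials through the chute, past the spring gate, until it is home against the end stop. With one fingertip press and hold down the bar beside the chute, which keeps the gate open, and at the same time push the rack along from behind with the other finger; do not let the bar up before the whole rack is past the gate, then let the gate spring shut behind it. Nothing is to be gripped or lifted: the rack stays on the chute floor, the vials stay upright in it, and the things standing round the chute are left alone.

Things in the scene. Friction and masses are not known exactly. Their poses are not given: they have to be found in the camera images.
- chute: fixed aluminium chute. Origin: on the worktop, under the middle of the gate; x along the chute in the push direction, z up. Floor 56 mm above the worktop, x = -174 to 122 mm, open at the rear end. Side walls: inner faces at y = +-28 mm, 3 mm thick, 14 mm above the floor. Gate hinge brackets at y = -112 mm, 67 mm high, x = -88 to 48 mm
- gate (a joint): gate angle (rad) about a pin along the chute at y = -112, z = 60 mm of the chute. 0: shut, a steel blade 4 mm thick (y = -20 to 10 mm, at x = 0) stands 16 mm up out of the chute floor. Pressing the bar sinks it: clear of the rack from 0.195, stop at 0.27 (blade 9 mm below the floor). A spring shuts it: about 4 N at the bar to begin, 6 N fully down
- bar_mid (a point): middle of the top face of the gate's press bar, a flat steel strip 210 mm long (x = -158 to 52 mm of the chute), 24 mm wide, 4 mm thick, outside the chute wall. Gate shut: at y = -60, z = 80 mm of the chute; fully down: y = -56, z = 65 mm (9 mm above the chute floor). The gate is open below about z = 69 mm. It goes down alike wherever pressed along its length
- end_stop (a point): middle of the face of the upright plate that closes the far end of the chute, at x = 122 mm of the chute, on the floor; the plate is 30 mm tall and 62 mm wide
- rack: white plastic block 96 mm long (x), 52 mm wide, 38 mm tall, about 0.2 kg, loose on the chute floor before the gate, its x along the push. Origin: centre of the underside; the flat rear face to push is at x = -48 mm. Three pockets in a row hold the vials. Home, its front touches the end stop and its origin is at x = 74 mm of the chute
- vial_0: glass vial with black screw cap, 23 mm diameter, 53 mm tall, loose in the rear pocket of the rack (pocket floor 4 mm above the rack's underside). Origin: centre of its underside, z up along it
- vial_1: glass vial with black screw cap, 23 mm diameter, 53 mm tall, loose in the middle pocket of the rack (pocket floor 4 mm above the rack's underside). Origin: centre of its underside, z up along it
- vial_2: glass vial with black screw cap, 23 mm diameter, 53 mm tall, loose in the front pocket of the rack (pocket floor 4 mm above the rack's underside). Origin: centre of its underside, z up along it
- sample_puck_1: bystander: white round sample carrier, 54 mm diameter, 20 mm tall, on the worktop. Origin: centre of the underside
- resin_mount_0: bystander: black round resin mount, 30 mm diameter, 18 mm tall, on the worktop. Origin: centre of the underside
- steel_weight_10: bystander: round steel weight, 42 mm diameter, 24 mm tall, on the worktop. Origin: centre of the underside
Mind the look-alikes: they are no part of the job. What is shaped like the rack but purple or yellow is not meant.

How it is judged:
On the way, in this order (a step that is already met when the one before it is completed fails the run):
1. the bar is held down, so the gate is open, while the rack is still before the gate (value of joint gate above 0.195 rad and x of rack in the frame of chute below -0.047 m), for 0.1 s.
2. the whole rack is past the gate, with the gate still held open (value of joint gate above 0.195 rad and x of rack in the frame of chute above 0.051 m), for 0.05 s.
At the end, for the whole second after the job is handed in: the rack stands on the chute floor against the end stop (within 8 mm) and at rest, the vials stand in its pockets (tilted less than 0.3 rad), and the gate is shut again behind it (within 0.03 rad) (x of rack in the frame of chute between 0.066 and 0.077 m and z of rack in the frame of chute between 0.053 and 0.06 m and angle between rack's own z axis and vertical below 0.06 rad and value of joint gate below 0.03 rad and linear speed of rack below 0.01 m/s and z of each of vial_0, vial_1, vial_2 in the frame of rack below 0.012 m and angle between each of vial_0, vial_1, vial_2's own z axis and vertical below 0.3 rad); the robot touches nothing.
It fails at once if the gate is let up (below 0.19 rad) while the rack is over it (x of rack in the frame of chute between -0.046 and 0.048 m and value of joint gate below 0.19 rad).
It fails at once if the rack is lifted off the chute floor (8 mm) or tipped (0.2 rad) (z of rack in the frame of chute above 0.064 m or angle between rack's own z axis and vertical above 0.2 rad).
It fails at once if a vial is lifted in its pocket (16 mm from the rack underside) or tipped (0.4 rad) (z of any of vial_0, vial_1, vial_2 in the frame of rack above 0.016 m or angle between any of vial_0, vial_1, vial_2's own z axis and vertical above 0.4 rad).
It fails at once if a bystander is moved more than 15 mm (distance of any of sample_puck_1, resin_mount_0, steel_weight_10 from where it was at the start of the episode above 0.015 m).
It also fails if it takes over 38 s, if anything falls off the work surface, if the arm or the gripper's body presses on something with over 40 N, if the wrist force passes 120 N, or if a joint passes its speed limit or range.

## Working session

There is one attempt and no reset: what is moved stays moved. The work goes in short steps, Python scripts to look and compute and a shell command to move; the robot and the scene stay as the last step left them, time stands still between calls to the robot, and variables do not carry over. Pictures are saved under pics/ and viewed, about 8 in all and at most 12, crops included, and the job is handed in when it is done.

```bash
mkdir -p pics
python3 - <<'E'
from plant import r
import cv2,pickle
s=r.get_state();print({k:s[k] for k in('clock','tool_pos','eef_rot','opening','contact_force')})
for n in('scene','top'):
    d=r.snapshot(n);pickle.dump(d,open(n+'.pkl','wb'));cv2.imwrite(f'pics/{n}0.png',d['image'][...,::-1])
    print(n,d['mtx'],d['dist'],d['R'],d['t'])
E
```

```text
{'clock': 0.0, 'tool_pos': array([ 0.27198692, -0.56203259,  0.24591556]), 'eef_rot': array([ 8.47270473e-01, -5.31160900e-01, -8.13111217e-04, -4.26481033e-04]), 'opening': 0.9994734965727918, 'contact_force': array([-0.55886327, -1.48144596,  1.26042353])}
scene [[377.65950444   0.         325.49375772]
 [  0.         377.65950444 198.58204996]
 [  0.           0.           1.        ]] [-0.07654377  0.          0.          0.          0.        ] [[-0.86832998 -0.49576433 -0.01485827]
 [-0.35980573  0.65025243 -0.66911255]
 [ 0.34138376 -0.5756644  -0.74301253]] [0.32696971 0.38453586 0.63111228]
top [[502.44270238   0.         318.74525411]
 [  0.         502.44270238 198.26299735]
 [  0.           0.           1.        ]] [-0.00597301  0.          0.          0.          0.        ] [[-0.01798018 -0.9996431  -0.01975816]
 [-0.9813412   0.02142766 -0.19107671]
 [ 0.19143188  0.0159539  -0.98137623]] [-0.18776378  0.52334183  0.99630924]
```

View pics/scene0.png

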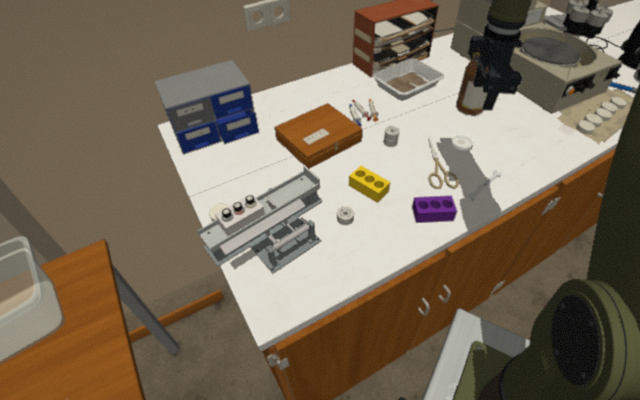

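View pics/top0.png

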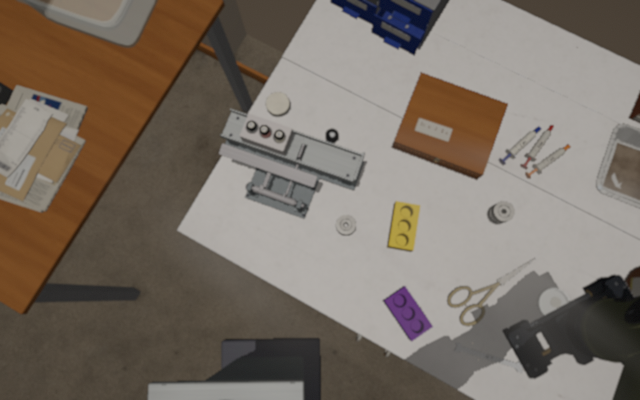

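Run:
```python
import cv2
a=cv2.imread('pics/top0.png')[85:225,205:385];cv2.imwrite('pics/c1.png',cv2.resize(a,None,fx=4.4,fy=4.28,interpolation=cv2.INTER_CUBIC))
```

```text
(no output)
```

View pics/c1.png

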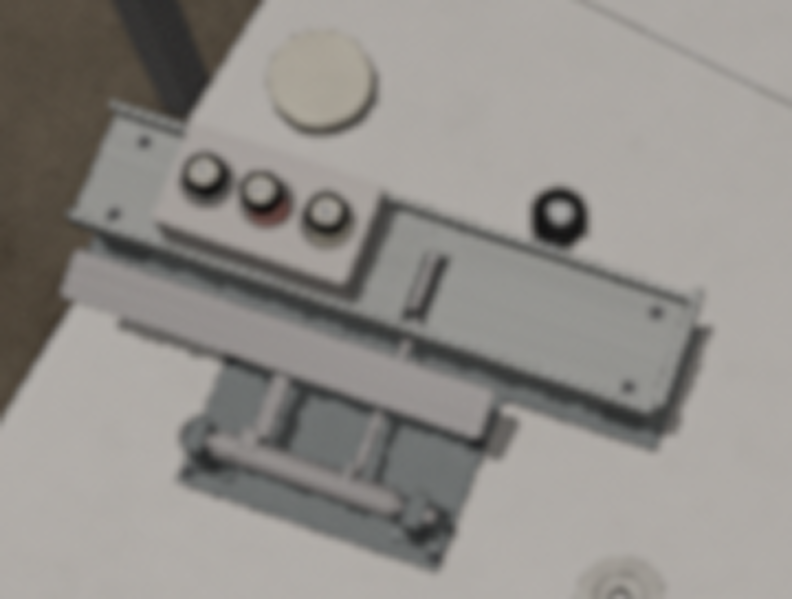

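```bash
cat > h.py <<'E'
import numpy as np,cv2,pickle
from scipy.optimize import least_squares
d=pickle.load(open('top.pkl','rb'))
def proj(P,d=d): return cv2.projectPoints(np.asarray(P,float),cv2.Rodrigues(d['R'])[0],d['t'],d['mtx'],np.array(d['dist']))[0][:,0]
def W(p,P):
    c,s=np.cos(p[2]),np.sin(p[2]);P=np.asarray(P,float)
    return np.c_[p[0]+c*P[:,0]-s*P[:,1],p[1]+s*P[:,0]+c*P[:,1],P[:,2]]
E
python3 - <<'E'
from h import *
def px(c): return np.array(c,float)/[4.4,4.28]+[205,85]
m=1e-3
ch=np.array([[-158,-48,80],[52,-48,80],[52,-72,80],[-158,-72,80],[-174,31,70],[-174,-31,70],[0,10,72],[0,-20,72],[122,31,70]])*m
uv=px([[80,248],[498,400],[485,436],[64,288],[113,102],[72,215],[438,258],[412,315],[695,300]])
f=least_squares(lambda p:(proj(W(p,ch))-uv).ravel(),[.5,.1,-1.8],loss='soft_l1');print(f.x,np.round(f.fun.reshape(-1,2),1))
rk=np.array([[-48,26,94],[48,26,94],[48,-26,94],[-48,-26,94]])*m
ru=px([[190,130],[382,192],[345,283],[158,225]])
g=least_squares(lambda p:(proj(W(p,rk))-ru).ravel(),f.x);print(g.x,np.round(g.fun.reshape(-1,2),1))
c,s=np.cos(f.x[2]),np.sin(f.x[2]);e=g.x[:2]-f.x[:2];print('rack in chute',c*e[0]+s*e[1],-s*e[0]+c*e[1])
# scene check
ds=pickle.load(open('scene.pkl','rb'));print(proj(W(f.x,ch),ds).round())
for n,u,z in(('puck',(322,80),.02),('resin',(558,212),.018),('weight',(620,590),.024)):
    q=least_squares(lambda p:proj([[p[0],p[1],z]])[0]-px(u),[.5,.1]).x;e=q-f.x[:2];print(n,q,c*e[0]+s*e[1],-s*e[0]+c*e[1])
E
```

```text
[ 0.61981023 -0.16774755 -1.94827329] [[ 0.1  0.4]
 [ 0.1 -0.8]
 [-1.2  1.6]
 [-0.8  1.5]
 [ 0.9 -0.2]
 [-1.  -0.3]
 [ 0.2 -0.7]
 [ 0.9 -0.9]
 [ 0.5  0.3]]
[ 0.64804286 -0.09354236 -1.9165557 ] [[ 0.3 -0.5]
 [ 0.5 -0.9]
 [ 0.5  1.1]
 [-1.3  0.3]]
rack in chute -0.07938683476635669 -0.001105284661643051
[[220. 247.]
 [300. 199.]
 [306. 205.]
 [225. 254.]
 [198. 230.]
 [210. 248.]
 [268. 198.]
 [275. 205.]
 [304. 171.]]
puck [ 0.74122525 -0.11134146] -0.09718565091619136 0.09207715306572871
resin [ 0.66733628 -0.22889478] 0.039325341697956595 0.06671751821624264
weight [ 0.47027613 -0.25402477] 0.1353178081191545 -0.10720679593272824
```

```bash
cat >> h.py <<'E'
from scipy.spatial.transform import Rotation as Ro
def plan(ch,x,y,z,yaw_tool):
    "tool-axis turn & shift from measured pose to TCP at chute (x,y), height z"
    from plant import r
    s=r.get_state();A=Ro.from_quat(s['eef_rot']);T=W(ch,[[x,y,z]])[0]
    B=Ro.from_euler('z',yaw_tool)*Ro.from_euler('x',np.pi)
    print('turn',(A.inv()*B).as_rotvec().round(4),'shift',A.inv().apply(T-s['tool_pos']).round(4),'F',s['contact_force'].round(1),'open',round(s['opening'],3),'t',round(s['clock'],2))
    c=W([0,0,-ch[2]],[s['tool_pos']-[ch[0],ch[1],0]])[0];print('tcp in chute',c.round(4))
E
python3 - <<'E'
from h import *
ch=[.6198,-.1677,-1.948];plan(ch,-.143,-.0285,.2,ch[2]+np.pi/2)
E
```

```text
turn [-5.000e-04  1.500e-03 -7.427e-01] shift [-0.3211 -0.5709  0.0465] F [ 0.1  0.1 -0.2] open 1.0 t 0.1
tcp in chute [ 0.4948 -0.1781  0.246 ]
```

```bash
python3 -m pendant '[[[0,0,-0.07],[-0.03,-0.055,0.0],0.6],[[0,0,-0.14],[-0.05,-0.09,0.0],0.48],[[0,0,-0.21],[-0.07,-0.13,0.0],0.48],[[0,0,-0.28],[-0.09,-0.17,0.0],0.48],[[0,0,-0.35],[-0.115,-0.21,0],0.48],[[0,0,-0.42],[-0.14,-0.25,0],0.48],[[0,0,-0.49],[-0.16,-0.29,0],0.48],[[0,0,-0.56],[-0.18,-0.33,0],0.48],[[0,0,-0.63],[-0.205,-0.37,0],0.48],[[0,0,-0.7],[-0.23,-0.41,0],0.48]]'
python3 - <<'E'
from h import *
ch=[.6198,-.1677,-1.948];plan(ch,-.143,-.0285,.2,ch[2]+np.pi/2)
E
```

```text
clock: 1.1
tool_pos: [0.5417, -0.1754, 0.2464]
eef_rot: [0.978, -0.207, -0.0, 0.0]
contact_force: [0.5, -0.7, 0.2]
opening: 0.478
turn [ 0.0004  0.0005 -0.0403] shift [ 0.034  -0.1805  0.0463] F [ 0.5 -0.7  0.2] open 0.478 t 1.1
tcp in chute [ 0.0359 -0.0698  0.2464]
```

```bash
python3 -m pendant '[[[0,0,-0.04],[0.01,-0.045,0.01],0.48],[[0,0,-0.04],[0.02,-0.09,0.02],0.48],[[0,0,-0.04],[0.03,-0.135,0.03],0.48],[[0,0,-0.04],[0.034,-0.1805,0.046],0.48],[[0,0,-0.04],[0.034,-0.1805,0.046],0.48],[[0,0,-0.04],[0.034,-0.1805,0.046],0.48]]'
python3 - <<'E'
from h import *
ch=[.6198,-.1677,-1.948];plan(ch,-.143,-.0285,.2,ch[2]+np.pi/2)
from plant import r
s=r.get_state();w=r.snapshot('wrist');w['s']=s;pickle.dump(w,open('wrist.pkl','wb'))
cv2.imwrite('pics/w1.png',w['image'][...,::-1]);print(w['T_tool_cam'],w['mtx'],w['dist'])
E
```

```text
clock: 1.7
tool_pos: [0.6454, -0.0244, 0.1996]
eef_rot: [0.982, -0.187, -0.001, 0.0]
contact_force: [-0.1, -1.5, -0.3]
opening: 0.482
turn [0.0006 0.002  0.0002] shift [ 0.0005 -0.0004 -0.0004] F [-0.1 -1.5 -0.3] open 0.482 t 1.7
tcp in chute [-0.1426 -0.029   0.1996]
[[ 9.99999690e-01  2.83110529e-04  7.34280671e-04 -6.28166441e-04]
 [-5.05186293e-04  9.46357068e-01  3.23122336e-01 -8.44973779e-02]
 [-6.03412367e-04 -3.23122607e-01  9.46356918e-01 -1.37014322e-01]
 [ 0.00000000e+00  0.00000000e+00  0.00000000e+00  1.00000000e+00]] [[345.10240836   0.         316.16196307]
 [  0.         345.10240836 203.02312484]
 [  0.           0.           1.        ]] [0.02552471 0.         0.         0.         0.        ]
```

View pics/w1.png

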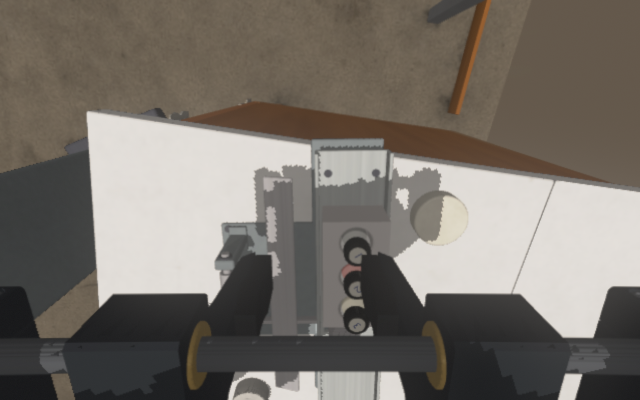

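```bash
cat >> h.py <<'E'
def wcam(w):
    s=w['s'];T=np.eye(4);T[:3,:3]=Ro.from_quat(s['eef_rot']).as_matrix();T[:3,3]=s['tool_pos']
    M=np.linalg.inv(T@w['T_tool_cam']);return dict(R=M[:3,:3].copy(),t=M[:3,3].copy(),mtx=w['mtx'],dist=w['dist'])
E
python3 - <<'E'
from h import *
w=pickle.load(open('wrist.pkl','rb'));k=wcam(w);m=1e-3;ch=[.6198,-.1677,-1.948]
P=np.array([[-158,-48,80],[-158,-72,80],[52,-48,80],[52,-72,80],[-174,31,70],[-174,-31,70],[-174,28,56],[-174,-28,56],[0,10,72],[0,-20,72]])*m
q=proj(W(ch,P),k);print(q.round())
rk=np.array([[-127,25,94],[-31,25,94],[-31,-27,94],[-127,-27,94]])*m
qr=proj(W(ch,rk),k);print(qr.round())
a=w['image'][...,::-1].copy();a=cv2.resize(a,None,fx=4,fy=4,interpolation=cv2.INTER_CUBIC)
for p in q:cv2.circle(a,tuple(int(v*4+1.5) for v in p),5,(0,0,255),1)
for p in qr:cv2.circle(a,tuple(int(v*4+1.5) for v in p),5,(0,255,0),1)
cv2.imwrite('pics/w1c.png',a[480:1080,960:1680])
E
```

```text
[[292. 180.]
 [261. 180.]
 [297. 392.]
 [272. 392.]
 [394. 157.]
 [315. 157.]
 [387. 154.]
 [318. 154.]
 [359. 342.]
 [326. 341.]]
[[388. 225.]
 [381. 330.]
 [319. 330.]
 [320. 225.]]
```

View pics/w1c.png

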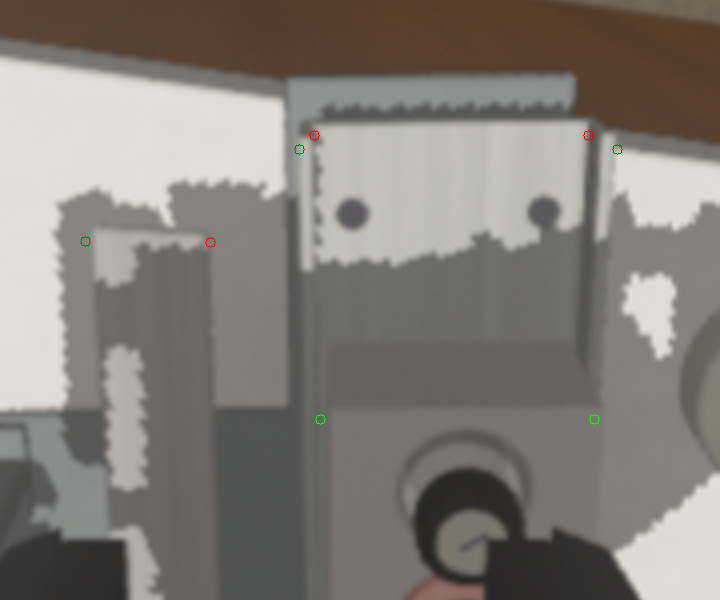

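```bash
python3 -m pendant '[[[0,0.002,0],[0.0,-0.002,0.03],0.48],[[0,0.002,0],[0.0015,-0.004,0.06],0.48],[[0,0.002,0],[0.0015,-0.004,0.09],0.48],[[0,0.002,0],[0.0015,-0.004,0.1],0.48],[[0,0.002,0],[0.0015,-0.004,0.107],0.48],[[0,0.002,0],[0.0015,-0.004,0.107],0.48],[[0,0.002,0],[0.0015,-0.004,0.107],0.48]]'
python3 - <<'E'
from h import *
ch=[.6198,-.1677,-1.948];plan(ch,-.147,-.0275,.0745,ch[2]+np.pi/2)
from plant import r
w=r.snapshot('wrist');cv2.imwrite('pics/w2.png',w['image'][100:400,120:520,::-1])
E
```

```text
clock: 2.45
tool_pos: [0.6496, -0.0232, 0.0951]
eef_rot: [0.982, -0.189, 0.002, 0.0]
contact_force: [-0.1, -0.0, 1.6]
opening: 0.478
turn [-0.0008 -0.0042 -0.0035] shift [-0.0021 -0.0017  0.0206] F [-0.1 -0.   1.6] open 0.478 t 2.45
tcp in chute [-0.1453 -0.0255  0.0951]
```

View pics/w2.png

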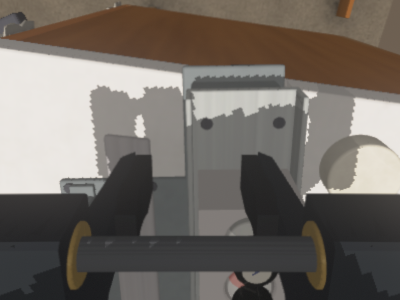

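```bash
python3 -m pendant '[[[0,-0.002,0],[-0.001,-0.001,0.005],0.48],[[0,-0.002,0],[-0.001,-0.001,0.01],0.48],[[0,-0.002,0],[-0.001,-0.001,0.012],0.48],[[0,-0.002,0],[-0.001,-0.001,0.012],0.48]]'
python3 - <<'E'
from h import *
ch=[.6198,-.1677,-1.948];plan(ch,-.147,-.0275,.0745,ch[2]+np.pi/2)
E
```

```text
clock: 2.9
tool_pos: [0.6494, -0.0216, 0.0823]
eef_rot: [0.982, -0.189, 0.001, -0.0]
contact_force: [3.1, -0.6, 5.2]
opening: 0.48
turn [-0.0009 -0.0024 -0.0031] shift [-0.0012 -0.0003  0.0078] F [ 3.1 -0.6  5.2] open 0.48 t 2.9
tcp in chute [-0.1467 -0.0263  0.0823]
```

```bash
python3 -m pendant '[[[0,0,0],[0,0,0.003],0.48],[[0,0,0],[0,0,0.006],0.48],[[0,0,0],[0,0,0.006],0.48],[[0,0,0],[0,0,0.006],0.48]]';python3 -m pendant '[[[0,0,0],[0,0,0.001],0.48],[[0,0,0],[0,0,0.002],0.48],[[0,0,0],[0,0,0.002],0.48]]'
python3 - <<'E'
from h import *
ch=[.6198,-.1677,-1.948];plan(ch,-.147,-.0275,.0745,ch[2]+np.pi/2)
from plant import r
w=r.snapshot('top');pickle.dump(w,open('t2.pkl','wb'));w2=r.snapshot('scene')
f=lambda a:cv2.resize(a[...,::-1],None,fx=4,fy=4,interpolation=cv2.INTER_CUBIC)
a=f(w['image'][95:195,205:305]);b=f(w2['image'][150:250,190:290]);cv2.imwrite('pics/t2.png',cv2.hconcat([a,b]))
E
```

```text
clock: 3.3
tool_pos: [0.6494, -0.0216, 0.0764]
eef_rot: [0.982, -0.189, 0.001, -0.0]
contact_force: [3.5, -2.3, 6.6]
opening: 0.482
clock: 3.6
tool_pos: [0.6496, -0.0216, 0.0745]
eef_rot: [0.982, -0.189, 0.002, -0.0]
contact_force: [4.1, -2.0, 5.5]
opening: 0.479
turn [-0.0011 -0.003  -0.003 ] shift [-0.0014 -0.0002  0.    ] F [ 4.1 -2.   5.5] open 0.479 t 3.6
tcp in chute [-0.1468 -0.0261  0.0745]
```

View pics/t2.png

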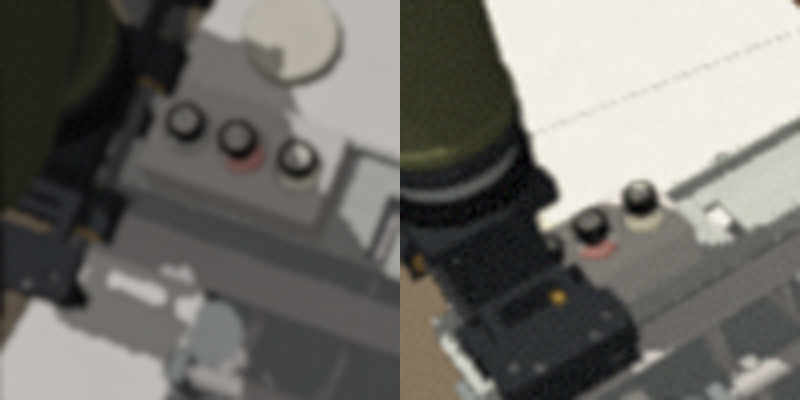

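```bash
for i in 1 2 ; do python3 -m pendant '[[[0,0,0],[0,0,0.001],0.48],[[0,0,0],[0,0,0.001],0.48]]';done
```

```text
clock: 3.9
tool_pos: [0.6497, -0.0217, 0.0739]
eef_rot: [0.982, -0.189, 0.002, -0.0]
contact_force: [4.5, -2.0, 7.7]
opening: 0.48
clock: 4.1
tool_pos: [0.6498, -0.0217, 0.0737]
eef_rot: [0.982, -0.189, 0.002, -0.0]
contact_force: [2.3, -1.8, 12.5]
opening: 0.479
```

```bash
python3 -m pendant '[[[0,0,0],[0,0.002,0],0.48],[[0,0,0],[0,0.005,0],0.48],[[0,0,0],[0,0.008,0],0.48],[[0,0,0],[0,0.012,0],0.48],[[0,0,0],[0,0.016,0],0.48],[[0,0,0],[0,0.020,0],0.48],[[0,0,0],[0,0.024,0],0.48],[[0,0,0],[0,0.028,0],0.48]]'
python3 - <<'E'
from h import *
ch=[.6198,-.1677,-1.948];plan(ch,.015,-.0275,.0735,ch[2]+np.pi/2)
from plant import r
w=r.snapshot('top')
cv2.imwrite('pics/t3.png',cv2.resize(w['image'][90:200,205:365,::-1],None,fx=4,fy=4,interpolation=cv2.INTER_CUBIC))
E
```

```text
clock: 4.9
tool_pos: [0.6409, -0.0392, 0.0738]
eef_rot: [0.982, -0.187, 0.003, -0.006]
contact_force: [4.6, 10.8, 9.7]
opening: 0.479
turn [-0.0127 -0.0029  0.0014] shift [ 0.      0.1422 -0.0015] F [ 4.6 10.8  9.7] open 0.479 t 4.9
tcp in chute [-0.1273 -0.0277  0.0738]
```

View pics/t3.png

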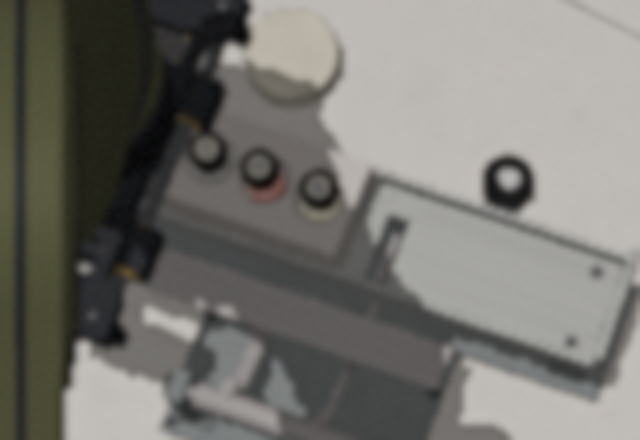

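```bash
python3 -m pendant '[[[0,0,0],[0,0.004,0],0.48],[[0,0,0],[0,0.008,0],0.48],[[0,0,0],[0,0.012,0],0.48],[[0,0,0],[0,0.016,0],0.48],[[0,0,0],[0,0.020,0],0.48],[[0,0,0],[0,0.024,0],0.48],[[0,0,0],[0,0.028,0],0.48],[[0,0,0],[0,0.032,0],0.48],[[0,0,0],[0,0.036,0],0.48],[[0,0,0],[0,0.040,0],0.48]]'
python3 - <<'E'
from h import *
ch=[.6198,-.1677,-1.948];plan(ch,.015,-.0275,.0735,ch[2]+np.pi/2)
E
```

```text
clock: 5.95
tool_pos: [0.6264, -0.0757, 0.0738]
eef_rot: [0.982, -0.187, 0.003, -0.006]
contact_force: [4.5, 11.7, 11.2]
opening: 0.478
turn [-0.0133 -0.003   0.0019] shift [ 0.      0.1029 -0.0011] F [ 4.5 11.7 11.2] open 0.478 t 5.95
tcp in chute [-0.0879 -0.0277  0.0738]
```

```bash
for i in 1 2; do python3 -m pendant '[[[0,0,0],[0,0.004,0],0.48],[[0,0,0],[0,0.008,0],0.48],[[0,0,0],[0,0.012,0],0.48],[[0,0,0],[0,0.016,0],0.48],[[0,0,0],[0,0.020,0],0.48],[[0,0,0],[0,0.024,0],0.48],[[0,0,0],[0,0.028,0],0.48],[[0,0,0],[0,0.032,0],0.48],[[0,0,0],[0,0.036,0],0.48],[[0,0,0],[0,0.040,0],0.48]]'; done
python3 - <<'E'
from h import *
ch=[.6198,-.1677,-1.948];plan(ch,.015,-.0275,.0735,ch[2]+np.pi/2)
from plant import r
w=r.snapshot('top')
cv2.imwrite('pics/t4.png',cv2.resize(w['image'][90:200,225:385,::-1],None,fx=4,fy=4,interpolation=cv2.INTER_CUBIC))
E
```

```text
clock: 6.95
tool_pos: [0.612, -0.1125, 0.0738]
eef_rot: [0.982, -0.186, 0.003, -0.006]
contact_force: [4.8, 12.8, 12.6]
opening: 0.484
clock: 7.95
tool_pos: [0.5974, -0.1493, 0.0738]
eef_rot: [0.982, -0.186, 0.003, -0.006]
contact_force: [3.8, 13.8, 11.9]
opening: 0.479
turn [-0.0138 -0.0032  0.0027] shift [ 0.      0.0239 -0.    ] F [ 3.8 13.8 11.9] open 0.479 t 7.95
tcp in chute [-0.0089 -0.0276  0.0738]
```

View pics/t4.png

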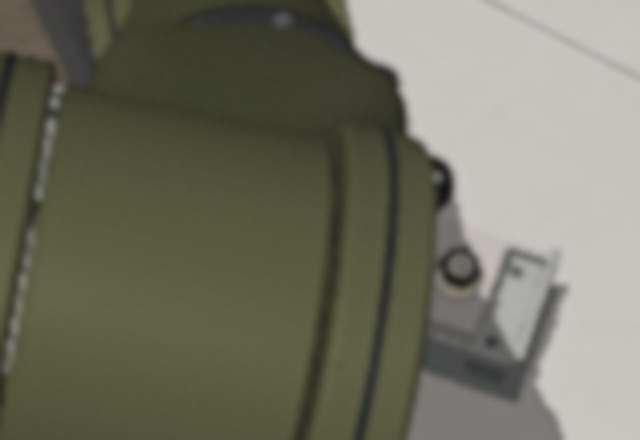

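```bash
python3 -m pendant '[[[0,0,0],[0,0.003,0],0.48],[[0,0,0],[0,0.006,0],0.48],[[0,0,0],[0,0.009,0],0.48],[[0,0,0],[0,0.012,0],0.48],[[0,0,0],[0,0.015,0],0.48],[[0,0,0],[0,0.018,0],0.48]]'; for i in 1 2 3; do python3 -m pendant '[[[0,0,0],[0,0.002,0],0.48],[[0,0,0],[0,0.002,0],0.48]]'; done
```

```text
clock: 8.6
tool_pos: [0.5909, -0.1659, 0.0738]
eef_rot: [0.983, -0.186, 0.003, -0.007]
contact_force: [3.9, 13.1, 13.4]
opening: 0.478
clock: 8.8
tool_pos: [0.59, -0.1683, 0.0738]
eef_rot: [0.982, -0.186, 0.003, -0.006]
contact_force: [5.2, 10.8, 13.9]
opening: 0.481
clock: 9.0
tool_pos: [0.5895, -0.1695, 0.0738]
eef_rot: [0.983, -0.186, 0.003, -0.007]
contact_force: [4.3, 12.8, 12.6]
opening: 0.479
clock: 9.2
tool_pos: [0.5895, -0.1695, 0.0739]
eef_rot: [0.983, -0.185, 0.003, -0.008]
contact_force: [5.2, 15.6, 12.4]
opening: 0.478
```

```bash
for i in 1 2; do python3 -m pendant '[[[0,0,0],[0,0.002,0],0.48],[[0,0,0],[0,0.002,0],0.48]]'; done
python3 - <<'E'
from h import *
ch=[.6198,-.1677,-1.948];plan(ch,.015,-.0275,.0735,ch[2]+np.pi/2)
from plant import r
a=r.snapshot('top')['image'][140:190,325:375,::-1];b=r.snapshot('scene')['image'][150:200,270:330,::-1]
f=lambda a:cv2.resize(a,(400,400),interpolation=cv2.INTER_CUBIC)
cv2.imwrite('pics/t5.png',cv2.hconcat([f(a),f(b)]))
E
```

```text
clock: 9.4
tool_pos: [0.5894, -0.1696, 0.0739]
eef_rot: [0.983, -0.184, 0.004, -0.009]
contact_force: [5.5, 17.8, 12.7]
opening: 0.483
clock: 9.6
tool_pos: [0.5893, -0.1697, 0.074]
eef_rot: [0.983, -0.183, 0.004, -0.01]
contact_force: [7.1, 21.6, 11.4]
opening: 0.479
turn [-0.021  -0.0045  0.0085] shift [0.0001 0.0019 0.0004] F [ 7.1 21.6 11.4] open 0.479 t 9.6
tcp in chute [ 0.0131 -0.0276  0.074 ]
```

View pics/t5.png

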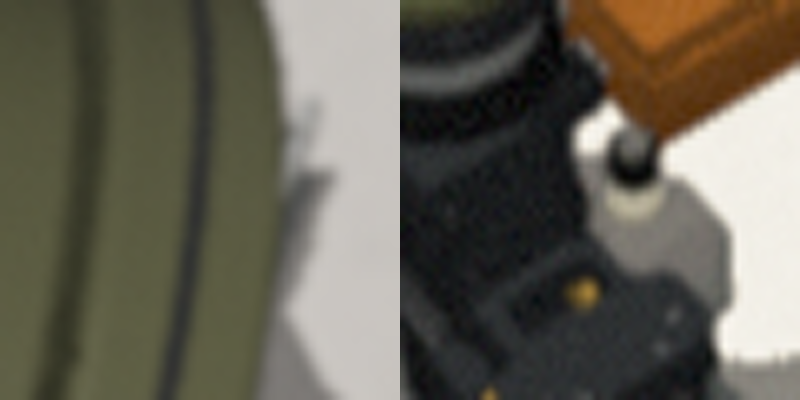

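```bash
python3 -m pendant '[[[0,0,0],[0,-0.004,0],0.48],[[0,0,0],[0,-0.008,0],0.48],[[0,0,0],[0,-0.012,0],0.48],[[0,0,0],[0,-0.016,0],0.48],[[0,0,0],[0,-0.020,0],0.48],[[0,0,0],[0,-0.020,0],0.48]]'
```

```text
clock: 10.3
tool_pos: [0.5896, -0.1693, 0.0737]
eef_rot: [0.982, -0.189, -0.0, 0.003]
contact_force: [-1.4, -5.6, 17.9]
opening: 0.481
```

```bash
python3 -m pendant '[[[0,0,0],[0,-0.003,0],0.48],[[0,0,0],[0,-0.006,0],0.48],[[0,0,0],[0,-0.006,0],0.48]]'
```

```text
clock: 10.6
tool_pos: [0.5898, -0.1686, 0.0736]
eef_rot: [0.982, -0.191, -0.001, 0.006]
contact_force: [-4.4, -12.7, 19.2]
opening: 0.478
```

```bash
python3 -m pendant '[[[0,0,0],[0,0,-0.001],0.48],[[0,0,0],[0,0,-0.002],0.48],[[0,0,0],[0,0,-0.002],0.48]]'
```

```text
clock: 10.9
tool_pos: [0.5909, -0.1632, 0.0741]
eef_rot: [0.982, -0.189, -0.001, 0.002]
contact_force: [-0.2, -5.2, 6.2]
opening: 0.48
```

```bash
python3 -m pendant '[[[0,0,0],[0,0,-0.004],0.48],[[0,0,0],[0,0,-0.008],0.48],[[0,0,0],[0,0,-0.012],0.48],[[0,0,0],[0,0,-0.018],0.48],[[0,0,0],[0,0,-0.03],0.48],[[0,0,0],[0,0,-0.05],0.48],[[0,0,0],[0,0,-0.08],0.48],[[0,0,0],[0,0,-0.12],0.48],[[0,0,0],[0,0,-0.15],0.48]]';python3 -m pendant '[[[0,0,0],[-0.04,0,0],0.48],[[0,0,0],[-0.08,0,0],0.48],[[0,0,0],[-0.12,0,-0.01],0.48],[[0,0,0],[-0.16,0,-0.02],0.48],[[0,0,0],[-0.16,0,-0.02],0.48],[[0,0,0],[-0.16,0,-0.02],0.48],[[0,0,0],[-0.16,0,-0.02],0.48]]'
python3 - <<'E'
from h import *
from plant import r
a=r.snapshot('top')['image'][85:225,205:385,::-1];b=r.snapshot('scene')['image'][150:270,190:330,::-1]
f=lambda a:cv2.resize(a,(400,320),interpolation=cv2.INTER_CUBIC)
cv2.imwrite('pics/t6.png',cv2.hconcat([f(a),f(b)]))
E
```

```text
clock: 11.8
tool_pos: [0.5939, -0.1595, 0.2267]
eef_rot: [0.982, -0.188, 0.002, -0.001]
contact_force: [0.3, -0.1, -0.3]
opening: 0.481
clock: 12.5
tool_pos: [0.4458, -0.1014, 0.2441]
eef_rot: [0.982, -0.189, 0.001, -0.0]
contact_force: [-0.8, 0.1, 0.9]
opening: 0.48
```

View pics/t6.png

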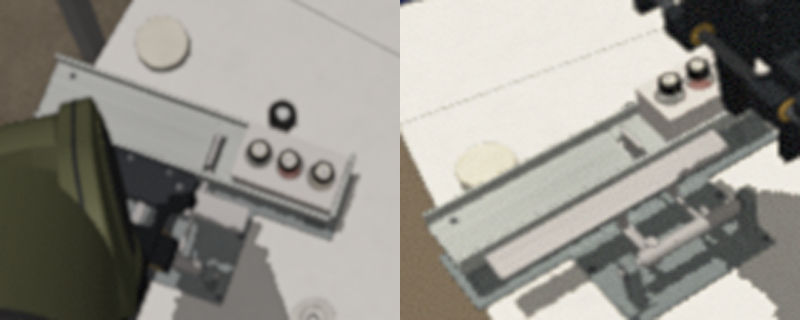

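Run:
```python
from h import *
ch=[.6198,-.1677,-1.948];m=1e-3
u=np.array([[247,130],[350,163],[330,214],[233,181]])/[400/180,320/140]+[205,85]
rk=np.array([[-48,26,94],[48,26,94],[48,-26,94],[-48,-26,94]])*m
g=least_squares(lambda p:(proj(W(p,rk))-u).ravel(),ch)
e=W([0,0,-ch[2]],[[g.x[0]-ch[0],g.x[1]-ch[1],0]])[0];ok=.060<e[0]<.082;print(e,abs(g.fun).max(),ok)
if ok:
    from plant import r;print(r.finish_job())
```

```text
[ 0.07322266 -0.00502404  0.        ] 1.1034615911737546 True
the job is handed in; nothing more can be done
None
```

I pressed the bar to its stop with one fingertip and pushed the rack from behind with the other until it met the end stop. Then I backed off, let the gate spring shut behind the rack, lifted clear and handed the job in at about 12.6 s. `finish_job` reports no verdict, so I can't confirm the run was judged a pass.

- **Bar held down:** the upward force on the tool was 10 to 14 N for the whole push and the height stayed at 73.8–74.0 mm, within 0.3 mm of the stop. The gate angle itself isn't readable.
- **Rack home:** the push force rose from 13 to 22 N with no further motion, which marks the end stop. A fit to the last top picture puts the rack at x = 73 mm of the chute (nominal 74, allowed 66 to 77), good to about 2 mm.
- **Gate, vials and bystanders:** the last pictures show the blade up behind the rack and the vials upright. The three bystanders looked where they had been, but I judged that by eye and did not measure it.
- **Fit error:** that same fit gave a sideways offset of −5 mm, which the chute walls can't allow (about 2 mm of play). I put it down to hand-read corners in a coarse crop.
- **Calibration mismatch:** the wrist and top cameras disagreed by about 2 to 3 mm on the chute position. I allowed for that with clearance before contact.
- **Backing off:** friction held the fingertip on the bar at first, so it only came about 6 mm clear of the rack once I eased the pressure. The gate stayed down until I lifted.

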